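# Ready the plunger rod of a soil penetration stand

### The arm

A 6-joint arm with a two-finger parallel gripper is mounted at the origin on the work surface. World frame = base frame: x ahead of the robot, y to its left, z up, the work surface at z = 0. Lengths are in m, angles in rad, forces in N, time in s.
With the tool pointing down it reaches from about 0.275 to 0.875 m from the base axis. Payload 12.5 kg.
Tool frame: the origin (TCP) lies at the very end of the fingers, on their centre line; the grasp point (between the pads) lies 19 mm behind it; z points along the fingers, y is the line along which they close (so a half turn about z gives the same grasp; the last joint's range is limited). The gripper opens to 85 mm and grips with 20 to 120 N. Pads are 22 mm wide; open, the fingers measure 114 mm over their backs; the gripper's body (76 mm by 85 mm) begins 54 mm behind the grasp point. The pads swing forward as they close: fully open they stand 13 mm farther back than shut.
Start: joints at [1.08, 0.351, 1.652, -0, 1.139, -0.085], TCP at [0.217, 0.505, 0.231] pointing down, gripper open.
Joint ranges: [-2.75, 2.75], [-0.79, 2.1], [0.01, 2.65], [-1.57, 4.71], [0.07, 3.14], [-2.87, 2.87]. Speed limits (rad/s): [2.22, 2.22, 2.79, 3.14, 3.14, 3.14].

### API

Orientations are given as a 3x3 rotation matrix whose columns are the frame's x, y, z axes.
In Python, from bench import manip gives the robot as it stands. Calls block until the motion is done:
- manip.move_ptp(position, orientation): joint-space move of the TCP to a pose.
- manip.move_l(position, attitude=None, max_speed=0.15): straight line of the TCP; attitude=None keeps the orientation; max_speed is the mean speed in m/s.
- manip.move_j(angles): joint-space move.
- manip.set_gripper(opening, effort=None): opening from 0.0 (shut) to 1.0 (fully open); effort is the grip in N (None keeps the last); returns when the fingers have stopped.
- manip.dwell(seconds).
- manip.inverse_kinematics(position, orientation): joint angles nearest the present ones, or None.
- manip.grab_frame(name): name is "scene" or "top" or "wrist"; returns (picture, depth): 384x512x3 uint8, red, green, blue; 384x512 float32, m along the optical axis (not along the pixel's ray), 0 where there is no reading.
- manip.get_calibration(name): a dict with "camera_matrix" (3x3 intrinsics, pixels), "R" (3x3) and "t" (3): a world point X has camera coordinates R X + t. Camera axes: x right, y down, z forward; pixel columns grow to the right and rows downward; lengths in m; the calibration is good to about 2 mm. A picture is of the moment at which its call begins: read the wrist's pose just before it. get_calibration takes no time and is no camera call; for the wrist camera it gives the pose at the moment of the call.
A pose or a line that the arm cannot do raises manip.Unreachable and nothing moves.
- manip.sign_off(): hands the job in; it is judged then, once.
Trained networks look in the newest picture that a camera, given by its name, has taken for a name from the list of things; names that differ only in an ending like _2 or _b are one class to them, and where a whole thing is asked for, a point or a joint stands for the part that bears it (a point fixed in the world has none). Each returns a list of dicts, best first, with "confidence" (0 to 1); they miss things now and then, are a little off and sometimes report something else, mostly with a low value. They report only what shows in the picture. A call takes as long as a camera call. They do not tell look-alikes from the thing itself.
- manip.look_for(camera, name): "at" ([x, y, z] in m, in world coordinates, good to about 4 mm: the middle of the surface that is visible of it).
Readings, each from a call of its own:
- manip.current_time(): time.
- manip.current_qpos(): joint angles.
- manip.current_joint_vel(): joint speeds.
- manip.current_joint_torque(): joint torques, N m.
- manip.current_ee_pos(): TCP position.
- manip.current_tcp_rot(): TCP orientation.
- manip.current_force(): force on the tool from outside, world axes, zero at the start.
- manip.current_ft_torque(): the same for the moment, N m.
- manip.current_grip_width(): opening from 0.0 (shut) to 1.0 (fully open).
- manip.current_grip_force(): force on a finger pad.
Only numpy, scipy, OpenCV 4.12 (cv2) and the standard library are available. Lean on these libraries where they do the work, as an engineer would, in place of code of your own. Each camera call takes 0.05 s, during which the arm holds its last target. There are 200 camera calls.

### The job

Draw the longest of the three steel rods out of the grey pocket tray and lower it, foot first, through the upper and then the lower guide bushing of the stand, until its foot is about one centimetre above the soil specimen below, never touching the specimen. Finish while still holding the rod there by its cap in the gripper, hanging upright through both bushings; do not let it go. Leave the two shorter rods in the tray and everything else on the bench where it stands.

Things in the scene. Friction and masses are not known exactly. Their poses are not given: they have to be found in the camera images.
- long_rod: The longest of three steel rods standing upright in the tray: a 10 mm diameter shaft 130 mm long, with a 3 mm chamfer at the foot, and on top a plain cylindrical ridged cap 20 mm in diameter and 28 mm tall (158 mm in all, about 0.15 kg). Origin: centre of the foot's end face; z runs along the rod to the cap. Grip it by the cap.
- middle_rod: A shorter rod like the long one, shaft 100 mm, same cap; same origin and axes. Stays in the tray.
- short_rod: The shortest rod, shaft 70 mm, same cap; same origin and axes. Stays in the tray.
- rack: Pocket tray, a fixed grey plastic block 50 x 215 x 50 mm (x, y, z). Origin: centre of its underside. Four square pockets, 12 mm wide and 40 mm deep, open at the top, in a row along its y axis at -82.5, -27.5, 27.5 and 82.5 mm; three hold a rod in any order, one is empty. Pocket floors are 10 mm above the bench.
- stand: Fixed guide stand; origin on the bench below the axis of its two bushings. Base 130 x 160 x 10 mm, centred 25 mm to +y. A 20 mm column at y = +68 mm, 152 mm tall, carries two level arms that reach to the axis, each ending in a 40 x 40 x 16 mm block with a vertical 13 mm bore (3 mm chamfer). Undersides 78 and 128 mm up. An 80 mm collar, top 28 mm up, rings the specimen.
- upper_mouth (a point): Centre of the upper bushing's bore at its top face, 144 mm above the bench; z up, along the bore.
- lower_mouth (a point): Centre of the lower bushing's bore at its top face, 94 mm above the bench; z up, on the same vertical axis as the upper one.
- specimen: The soil specimen described next; origin 50 mm below its top, on its axis.
- specimen_top (a point): Centre of the flat top of the soil specimen, a fixed brown cylinder 66 mm across on the bushing axis in the stand's collar; its height above the bench differs from run to run, 32 to 50 mm. The rod's foot ends about 10 mm above it.
- core_b: Loose soil core 100 mm wide and tall, standing on the bench at the far side; origin at its underside. Bystander.
- mould_ring: Loose aluminium mould ring, 110 mm wide, 55 mm tall with two clamp knobs; origin at its underside's centre. Bystander.
- straightedge: Flat steel trimming straightedge, 200 x 30 x 6 mm, lying flat between the robot and the tray; origin at its underside's centre. Bystander.
Mind the look-alikes: they are no part of the job. Leave any orange look-alike of the long_rod alone.

How it is judged:
By the outcome, as a careful person would: the job done as asked, in the order asked, and still so for the second after the job is handed in, while the arm keeps its last pose, push and grip.
It also fails if it takes over 45 s, if anything falls off the work surface, if the arm or the gripper's body presses on something with over 40 N, if the wrist force passes 120 N, or if a joint passes its speed limit or range.

## Working session

There is one attempt and no reset: what is moved stays moved. The work goes in short steps, each a Python script; the robot and the scene stay as the last script left them, time stands still between calls to the robot, and variables do not carry over. Pictures are saved under pics/ and viewed, at most 10 in all, crops included, and the job is handed in when it is done.

```bash
mkdir -p pics; ls; python3 - <<'E'
from bench import manip as m
import cv2, numpy as np
for c in ("scene","top"):
    p,d=m.grab_frame(c); cv2.imwrite(f"pics/{c}0.png",p[:,:,::-1]); np.save(f"{c}0.npy",d)
    for n in ("long_rod","middle_rod","short_rod","rack","stand","upper_mouth","specimen"):
        try: print(c,n,[(np.round(r["at"],3).tolist(),round(r["confidence"],2)) for r in m.look_for(c,n)])
        except Exception as e: print(c,n,e)
print(m.current_time())
E
```

```text
pics
scene long_rod [([0.53, -0.297, 0.136], 0.72), ([0.597, -0.284, 0.105], 0.57), ([0.507, -0.136, 0.089], 0.21)]
scene middle_rod [([0.525, -0.241, 0.115], 0.63)]
scene short_rod [([0.507, -0.134, 0.09], 0.7), ([0.548, 0.219, 0.024], 0.51)]
scene rack [([0.535, -0.206, 0.041], 0.61)]
scene stand [([0.547, 0.214, 0.024], 0.91)]
scene upper_mouth [([0.551, 0.217, 0.027], 0.85)]
scene specimen [([0.562, 0.179, 0.037], 0.7)]
top long_rod [([0.59, -0.275, 0.147], 0.58), ([0.743, -0.101, 0.042], 0.51), ([0.523, -0.294, 0.161], 0.47), ([0.77, 0.092, 0.105], 0.42)]
top middle_rod []
top short_rod [([0.503, -0.132, 0.108], 0.4)]
top rack [([0.512, -0.21, 0.046], 0.55), ([0.527, 0.197, 0.009], 0.4), ([0.521, -0.297, 0.163], 0.28)]
top stand [([0.531, 0.198, 0.008], 0.98)]
top upper_mouth [([0.526, 0.201, 0.009], 0.68)]
top specimen [([0.536, 0.168, 0.034], 0.61), ([0.527, 0.201, 0.008], 0.35)]
0.8
```

View pics/scene0.png

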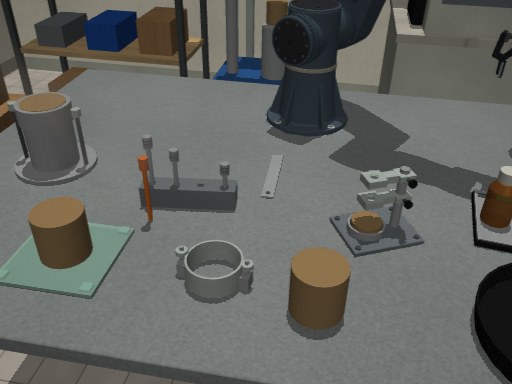

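View pics/top0.png

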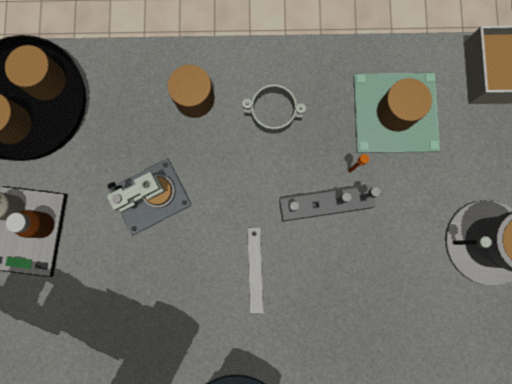

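The scene view shows the long rod in the tray's left end pocket, cap at (148,141), with the orange look-alike just in front of it at (144,160). The stand is at (380,210). In the top view the long cap is at (375,192), orange at (363,159), and the upper bushing block at (150,185).

```bash
cat > h.py <<'E'
from bench import manip as m
import cv2, numpy as np
def cal(c):
    k=m.get_calibration(c); return np.array(k["camera_matrix"]),np.array(k["R"]),np.array(k["t"])
def onplane(k,u,v,z):
    K,R,t=k; d=R.T@np.linalg.inv(K)@[u,v,1]; o=-R.T@t; return o+d*(z-o[2])/d[2]
def cloud(k,D):
    K,R,t=k; v,u=np.mgrid[:D.shape[0],:D.shape[1]]
    P=np.stack([(u-K[0,2])/K[0,0]*D,(v-K[1,2])/K[1,1]*D,D],-1); return (P-t)@R
def proj(k,X):
    K,R,t=k; q=K@(R@np.asarray(X)+t); return q[:2]/q[2]
def down(a): # tool y (closing) axis at angle a from world x
    y=np.array([np.cos(a),np.sin(a),0]); z=np.array([0,0,-1.]); return np.stack([np.cross(y,z),y,z],1)
def shot(c,name):
    k=cal(c); p,d=m.grab_frame(c); cv2.imwrite(f"pics/{name}.png",p[:,:,::-1]); np.savez(name,d=d,K=k[0],R=k[1],t=k[2],p=p); return k,p,d
E
python3 - <<'E'
from h import *
K,R,t=cal("wrist"); Rt=m.current_tcp_rot(); p=m.current_ee_pos()
print(K, "cam in tcp",Rt.T@(-R.T@t-p)); print("cam axes in tcp",(Rt.T@R.T).round(3)); print(Rt.round(3))
k=cal("top"); print("bore guess",onplane(k,150,185,.144),"cap", onplane(k,375,192,.168), onplane(k,363,159,.158))
D=np.load("top0.npy");P=cloud(k,D)
for (u,v) in [(375,192),(363,159),(346,198),(294,206),(148,186),(165,190)]: print(u,v,P[v,u].round(4))
c=P[150:230,340:400].reshape(-1,3)
s=c[(c[:,2]>.150)]; print(len(s),s.mean(0),s.max(0),s.min(0))
E
```

```text
[[273.44609206   0.         254.01733264]
 [  0.         273.44609206 190.77027923]
 [  0.           0.           1.        ]] cam in tcp [ 8.12942941e-02  6.45983480e-05 -1.43081083e-01]
cam axes in tcp [[ 0.    -0.947 -0.321]
 [ 1.    -0.     0.001]
 [-0.001 -0.321  0.947]]
[[-0.919  0.395 -0.   ]
 [ 0.395  0.919  0.   ]
 [ 0.     0.    -1.   ]]
bore guess [0.54605831 0.17204786 0.144     ] cap [ 0.52266963 -0.29786145  0.168     ] [ 0.593824  -0.2785811  0.158    ]
375 192 [ 0.5228 -0.298   0.1673]
363 159 [ 0.5946 -0.2795  0.1541]
346 198 [ 0.5141 -0.2438  0.1379]
294 206 [ 0.5008 -0.1356  0.1095]
148 186 [0.545  0.1781 0.1362]
165 190 [0.5478 0.1601 0.0415]
183 [ 0.54788642 -0.27331614  0.22406443] [ 0.6048777  -0.05262786  1.12108445] [ 0.41281283 -0.30666756  0.15016585]
```

```bash
python3 - <<'E'
from h import *
for a in (.135,.135+np.pi):
    for p in ([.5228,-.298,.2],[.545,.173,.3]): print(a,p,m.inverse_kinematics(p,down(a)))
a=.135
# camera on +y side sees from column side; use other side if reachable
b=a+np.pi if m.inverse_kinematics([.545,.173,.29],down(a+np.pi)) is not None else a
m.move_ptp([.545,.173,.29],down(b)); k,p,d=shot("wrist","w_stand")
for n in ("upper_mouth","specimen"): print(n,[(np.round(r["at"],3).tolist(),round(r["confidence"],2)) for r in m.look_for("wrist",n)])
m.move_ptp([.5228,-.298,.30],down(a)); k,p,d=shot("wrist","w_rack"); print(m.current_time())
P=cloud(k,d); q=P[(P[...,2]>.16)&(P[...,2]<.175)&(abs(P[...,0]-.523)<.03)&(abs(P[...,1]+.298)<.03)]
print(len(q),q.mean(0),q.min(0),q.max(0))
cv2.imwrite("pics/both.png",np.hstack([cv2.imread("pics/w_stand.png"),cv2.imread("pics/w_rack.png")])[:, :])
E
python3 -c "
import cv2;a=cv2.imread('pics/w_stand.png');cv2.imwrite('pics/ws.png',cv2.resize(a,None,fx=1.5,fy=1.5))"
```

```text
0.135 [0.5228, -0.298, 0.2] [-5.95423809e-01  4.76127818e-01  1.54420276e+00 -4.44089210e-16
  1.12126208e+00 -7.30423809e-01]
0.135 [0.545, 0.173, 0.3] [ 2.25958817e-01  3.30893170e-01  1.50665694e+00 -4.44089210e-16
  1.30404255e+00  9.09588170e-02]
3.276592653589793 [0.5228, -0.298, 0.2] [-5.95423809e-01  4.76127818e-01  1.54420276e+00 -4.44089210e-16
  1.12126208e+00  2.41116884e+00]
3.276592653589793 [0.545, 0.173, 0.3] None
upper_mouth [([0.538, 0.22, 0.014], 0.96)]
specimen [([0.566, 0.201, 0.034], 0.66), ([0.538, 0.218, 0.012], 0.59)]
4.4417
296 [ 0.52688665 -0.2932879   0.16765371] [ 0.51741015 -0.30372333  0.16013684] [ 0.5369457  -0.28455006  0.17002208]
```

View pics/ws.png

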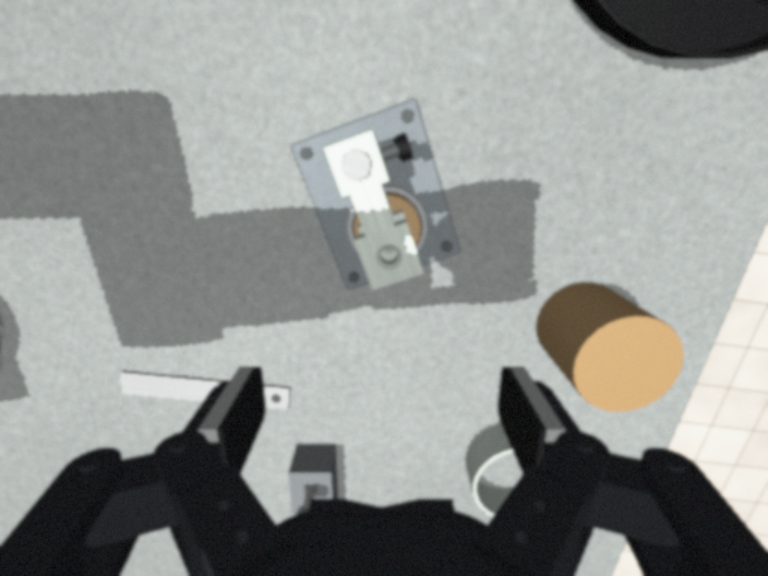

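View pics/w_rack.png

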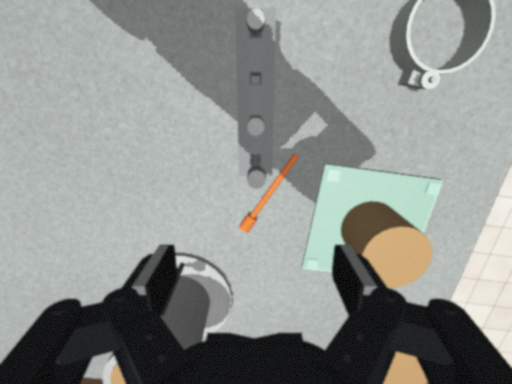

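The stand view shows the upper bore at about (389,253)/1.5 px. In the rack view the long cap is at (257,177), and the orange rod runs from (295,155) to (247,228), so I'll check whether it still stands.

```bash
python3 - <<'E'
from h import *
z=np.load("w_rack.npz");k=z["K"],z["R"],z["t"];P=cloud(k,z["d"])
print("cam",-k[1].T@k[2], m.current_ee_pos())
for u,v in [(295,156),(280,177),(265,200),(248,227),(257,177),(256,125),(257,20)]: print(u,v,P[v,u].round(3))
print("proj expected orange", proj(k,[.594,-.279,.154]),proj(k,[.594,-.279,0]))
z=np.load("w_stand.npz");k=z["K"],z["R"],z["t"];P=cloud(k,z["d"])
print("bore",onplane(k,389/1.5,252/1.5,.144),"plate",P[181,263],P[181,270],"spec",P[139,268:280:3])
shot("top","top1"); shot("scene","scene1")
a=cv2.imread("pics/top1.png")[100:260,240:440]; b=cv2.imread("pics/scene1.png")[100:260,80:280]
cv2.imwrite("pics/chk.png",cv2.resize(np.hstack([a,b]),None,fx=2,fy=2))
E
```

```text
cam [ 0.51324979 -0.21576145  0.44310565] [ 0.5232497  -0.29706835  0.30003023]
295 156 [ 0.59  -0.293  0.01 ]
280 177 [ 0.572 -0.331  0.01 ]
265 200 [ 0.554 -0.373  0.013]
248 227 [ 0.532 -0.423  0.021]
257 177 [ 0.527 -0.292  0.168]
256 125 [ 0.519 -0.243  0.139]
257 20 [ 0.506 -0.136  0.107]
proj expected orange [319.50192751 169.88206334] [297.89917137 146.38088536]
bore [0.55018296 0.18516851 0.144     ] plate [0.55627897 0.1711685  0.14402512] [0.56392619 0.17220388 0.14397177] spec [[0.55916736 0.20893538 0.08021257]
 [0.56638294 0.2039442  0.0376733 ]
 [0.57062524 0.20455838 0.03789198]
 [0.57768659 0.20165768 0.01036566]]
```

View pics/chk.png

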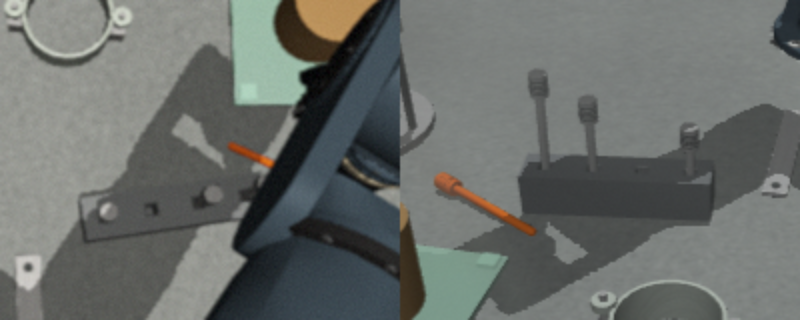

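The orange rod has toppled by itself: it lies from (0.59,-0.29) to (0.53,-0.42), and none of my moves went below 0.28 m. It is clear of the grasp path, so I'll grip the long rod.

```bash
python3 - <<'E'
from h import *
R=down(.135)
m.set_gripper(.6,50)
m.move_l([.526,-.294,.215],R); k,p,d=shot("wrist","w_near"); P=cloud(k,d)
q=P[(P[...,2]>.155)&(P[...,2]<.180)&(abs(P[...,0]-.525)<.03)&(abs(P[...,1]+.295)<.03)]
print(len(q),q.mean(0),q.min(0),q.max(0))
t=q[q[:,2]>np.percentile(q[:,2],90)-.003]; c=(t.min(0)+t.max(0))/2; print("cap top",c,len(t))
if np.hypot(c[0]-.525,c[1]+.295)<.008 and abs(c[2]-.168)<.006:
    m.move_l([c[0],c[1],.139],R,.08); print("f",m.current_force())
    m.set_gripper(0.1,50); print(m.current_grip_width(),m.current_grip_force(),m.current_force(),m.current_ee_pos())
print(m.current_time())
E
```

```text
614 [ 0.52646959 -0.29245472  0.16679011] [ 0.51672655 -0.30372803  0.15505514] [ 0.53629202 -0.28432806  0.16999429]
cap top [ 0.52665096 -0.29411398  0.16796982] 497
f [-0.24545026 -0.0302187  -0.0787779 ]
0.21853953234893952 48.698437213897705 [-2.49540426  0.2059976   5.0733641 ] [ 0.52665713 -0.29427659  0.13944197]
7.2333
```

```bash
python3 - <<'E'
from h import *
R=down(.135)
p=m.current_ee_pos(); m.move_l([p[0],p[1],.33],R,.1); print(m.current_force(),m.current_grip_width())
m.move_ptp([.550,.145,.33],R); k,p,d=shot("wrist","w_carry"); print(m.current_time(),m.current_ee_pos())
shot("scene","s_carry")
a=p[60:380,180:340,::-1]; cv2.imwrite("pics/c1.png",cv2.resize(p[100:340,150:400,::-1],None,fx=2.4,fy=2.4,interpolation=cv2.INTER_CUBIC))
E
```

```text
[-0.64500041 -0.00264569 -1.08651914] 0.2169404377536508
10.9583 [0.55030957 0.14406665 0.32996935]
```

View pics/c1.png

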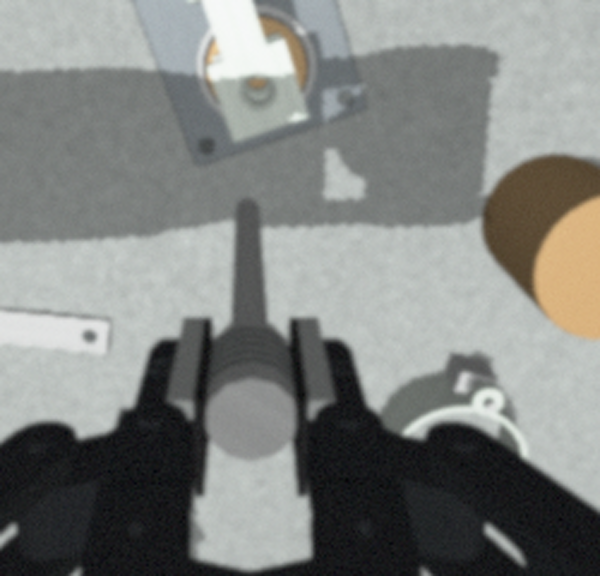

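The picture shows the rod gripped by its cap at crop (250,418), its foot near (247,205), and the upper bore's ring at (258,93).

```bash
python3 - <<'E'
from h import *
z=np.load("w_carry.npz");k=z["K"],z["R"],z["t"];d=z["d"];P=cloud(k,d)
cam=-k[1].T@k[2]
# shaft pixels per image row: centre -> 3D by pushing back half diameter
rows=[]
for v in range(184,226):
    us=[u for u in range(225,280) if .15<P[v,u,2]<.335 and abs(P[v,u,1]-.145)<.03]
    if len(us)<4: print(v,len(us)); continue
    u=np.mean(us); c=np.median(P[v,us],0); ray=(c-cam)/np.linalg.norm(c-cam)
    h=np.array([ray[0],ray[1],0]); h/=np.linalg.norm(h)
    dm=np.median(d[v,us]); 
    x=k[1].T@(np.linalg.inv(k[0])@[u,v,1]*dm-k[2])
    rows.append(np.r_[v,len(us),x+.0045*h])
r=np.array(rows); print(r[::4].round(4))
X=r[(r[:,4]>.215),2:]; A=np.polyfit(X[:,2],X[:,:2],1); print("slope",A[0],"rad; foot z min",r[:,4].min())
print("at tcp z+.019",A[0]*.349+A[1],"at foot .201", A[0]*.201+A[1], "tcp .5503,.1441")
u,v=257.5,138.75; print("bore",onplane(k,u,v,.144)); 
q=P[120:150,240:275].reshape(-1,3); print("block top z",np.median(q[abs(q[:,2]-.144)<.01],0))
s=P[100:150,225:290].reshape(-1,3); s=s[(s[:,2]>.029)&(s[:,2]<.055)]; print("spec",np.percentile(s[:,2],[5,25,50,75,95]),len(s))
s=s[abs(s[:,2]-np.median(s[:,2]))<.005];print(s.min(0),s.max(0))
# block top extents
b=P[60:180,200:320].reshape(-1,3); b=b[(abs(b[:,2]-.144)<.004)]; rc=cv2.minAreaRect(b[:,:2].astype(np.float32)*1000); print(rc,len(b))
E
```

```text
[[1.840e+02 8.000e+00 5.516e-01 1.402e-01 2.103e-01]
 [1.880e+02 1.000e+01 5.516e-01 1.404e-01 2.238e-01]
 [1.920e+02 1.000e+01 5.516e-01 1.404e-01 2.358e-01]
 [1.960e+02 1.100e+01 5.511e-01 1.406e-01 2.473e-01]
 [2.000e+02 1.200e+01 5.516e-01 1.408e-01 2.575e-01]
 [2.040e+02 1.200e+01 5.515e-01 1.412e-01 2.679e-01]
 [2.080e+02 1.200e+01 5.515e-01 1.418e-01 2.778e-01]
 [2.120e+02 1.200e+01 5.515e-01 1.420e-01 2.860e-01]
 [2.160e+02 1.300e+01 5.518e-01 1.421e-01 2.934e-01]
 [2.200e+02 1.400e+01 5.515e-01 1.421e-01 3.005e-01]
 [2.240e+02 1.400e+01 5.514e-01 1.425e-01 3.075e-01]]
slope [0.00228772 0.02546485] rad; foot z min 0.21026635867725657
at tcp z+.019 [0.55168467 0.14346829] at foot .201 [0.55134609 0.13969949] tcp .5503,.1441
bore [0.55087972 0.18089292 0.144     ]
block top z [0.54914975 0.18622726 0.14423816]
spec [0.02929254 0.03597852 0.03674895 0.03735229 0.03811649] 291
[0.51836752 0.15945309 0.03461583] [0.58316719 0.21482317 0.03930424]
((543.93359375, 215.12442016601562), (55.999977111816406, 106.41963958740234), 25.154939651489258) 2537
```

```bash
cat >> h.py <<'E'
from scipy.spatial.transform import Rotation as Ro
def rod(k,d,y0,z0,z1):
    P=cloud(k,d);cam=-k[1].T@k[2];r=[]
    for v in range(100,260):
        us=[u for u in range(225,285) if z0-.005<P[v,u,2]<z1 and abs(P[v,u,1]-y0)<.015 and abs(P[v,u,0]-.55)<.015]
        if len(us)<6 or len(us)>18: continue
        x=k[1].T@(np.linalg.inv(k[0])@[np.mean(us),v,1]*np.median(d[v,us])-k[2])
        h=(x-cam)*[1,1,0]; r.append(np.r_[x+.0045*h/np.linalg.norm(h),v,np.mean(us)])
    return np.array(r)
E
python3 - <<'E'
from h import *
R=Ro.from_rotvec([.0255,-.0023,0]).as_matrix()@down(.135); np.save("R.npy",R)
m.move_l([.5495,.143,.279],R,.1); k,p,d=shot("wrist","w_c2"); print(m.current_ee_pos())
r=rod(k,d,.143,.15,.265); A=np.polyfit(r[:,2],r[:,:2],1); print(len(r),r[:,2].min(),"slope",A[0],"foot",A[0]*.15+A[1],"grasp",A[0]*.298+A[1]); print(r[:3])
P=cloud(k,d); s=P[60:180,180:330].reshape(-1,3); s=s[(s[:,2]>.031)&(s[:,2]<.055)]; print("spec",np.percentile(s[:,2],[5,50,95]),len(s))
cv2.imwrite("pics/c2.png",cv2.resize(p[80:220,190:330,::-1],None,fx=4,fy=4,interpolation=cv2.INTER_CUBIC))
print(m.current_time())
E
```

```text
[0.54988052 0.14304635 0.27980725]
47 0.1567834677187474 slope [ 0.0001465  -0.00340262] foot [0.55127405 0.14206003] grasp [0.55129573 0.14155644]
[[5.51047490e-01 1.42188878e-01 1.56783468e-01 1.83000000e+02
  2.53000000e+02]
 [5.51586321e-01 1.42096815e-01 1.59935972e-01 1.84000000e+02
  2.53500000e+02]
 [5.51091926e-01 1.41704822e-01 1.62455432e-01 1.85000000e+02
  2.53000000e+02]]
spec [0.03550002 0.03692498 0.03819339] 271
11.7167
```

View pics/c2.png

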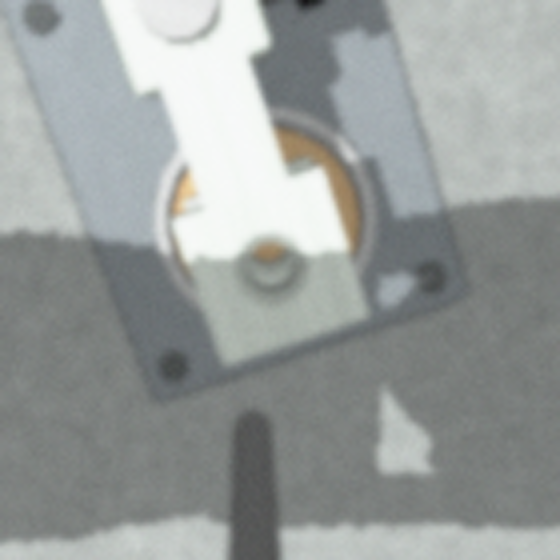

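The rod is now upright. The bore mouth is at crop (271,268), the foot tip at (252,410), and the block centre from its corners agrees with the mouth.

```bash
python3 - <<'E'
from h import *
z=np.load("w_c2.npz");k=z["K"],z["R"],z["t"];d=z["d"]
b=onplane(k,257.4,146.6,.144); foot=np.array([.5513,.1420])
tcp=np.array([.54988,.14305]); off=b[:2]-foot; print("bore",b,"off",off)
R=np.load("R.npy"); 
if np.hypot(off[0],off[1]-.039)<.006:
    cmd=np.r_[np.array([.5495,.143])+off,.284]
    p=m.current_ee_pos(); m.move_l([.5495,.143,.295],R,.1); m.move_l([*cmd[:2],.295],R,.08); f0=np.array(m.current_force()); t0=np.array(m.current_ft_torque()); print(f0,t0,m.current_ee_pos())
    zc=.28
    while zc>=.253:
        m.move_l([*cmd[:2],zc],R,.04); f=np.array(m.current_force())-f0; print(round(zc,3),f.round(2),(m.current_ft_torque()-t0).round(3))
        if np.linalg.norm(f)>8: break
        zc-=.005
print(m.current_ee_pos(),m.current_time())
shot("wrist","w_in1")
E
```

```text
bore [0.55021664 0.1820209  0.144     ] off [-0.00108336  0.0400209 ]
[-0.18871252 -1.18582185 -0.84435164] [-0.08439025  0.02465021 -0.00643823] [0.54834325 0.18318024 0.29488425]
0.28 [-0.17  1.46 -0.49] [ 0.098 -0.005  0.022]
0.275 [-0.27  1.05 -0.12] [ 0.025 -0.026  0.003]
0.27 [ 1.66  2.19 -0.88] [ 0.075 -0.062 -0.006]
0.265 [ 0.06  1.44 -0.25] [ 0.057 -0.022 -0.001]
0.26 [ 0.3   1.04 -1.11] [ 0.055 -0.028  0.013]
0.255 [ 0.64  1.24 -0.95] [ 0.085 -0.045 -0.033]
[0.54829445 0.18299996 0.25469792] 14.575
```

```bash
python3 - <<'E'
from h import *
R=np.load("R.npy"); p=m.current_ee_pos(); xy=[.5495-.00108,.143+.04002]
m.dwell(.2); f0=np.array(m.current_force()); print(f0,m.current_ft_torque())
for zc in [.245,.235,.229,.225,.221,.218,.214,.21,.205,.2]:
    m.move_l([*xy,zc],R,.04); f=np.array(m.current_force())-f0; print(zc,f.round(2),np.round(m.current_ft_torque(),3))
    if np.linalg.norm(f)>8: break
m.dwell(.2); print(m.current_force(),m.current_ee_pos(),m.current_grip_width(),m.current_time())
k,p,d=shot("wrist","w_in2"); P=cloud(k,d); zt=m.current_ee_pos()[2]
q=P[240:310,225:285].reshape(-1,3); q=q[(abs(q[:,2]-zt-.029)<.012)]; print("cap top rel tcp",np.percentile(q[:,2],[10,50,80,90])-zt,len(q))
z=np.load("w_near.npz")
s_,sp,sd=shot("scene","s_in2"); cv2.imwrite("pics/s2.png",cv2.resize(sp[120:270,300:450,::-1],None,fx=4,fy=4,interpolation=cv2.INTER_CUBIC))
E
```

```text
[ 0.66708078 -0.99141749 -2.27575698] [-0.00278687  0.0143827   0.00766041]
0.245 [-0.46  1.51  1.32] [ 0.015 -0.045  0.007]
0.235 [-0.4   0.67  1.03] [-0.028 -0.012 -0.007]
0.229 [-1.17  1.01  0.98] [-0.    -0.007 -0.052]
0.225 [-0.51  0.62  0.36] [-0.04 -0.06  0.02]
0.221 [-1.05  0.98  0.95] [0.032 0.026 0.013]
0.218 [0.03 1.96 0.9 ] [-0.049 -0.074 -0.002]
0.214 [-0.76  0.97  1.33] [-0.001 -0.027 -0.019]
0.21 [-0.89  0.78  0.67] [-0.04   0.023 -0.   ]
0.205 [-0.83  0.74  1.09] [-0.     0.016  0.021]
0.2 [-0.31  0.21  0.65] [-0.048  0.007  0.015]
[-0.65053955  0.31614312 -1.49448936] [0.548483   0.18303881 0.20012213] 0.2168290312018697 17.925
cap top rel tcp [0.02138901 0.0286354  0.03492368 0.03764516] 2552
```

View pics/s2.png

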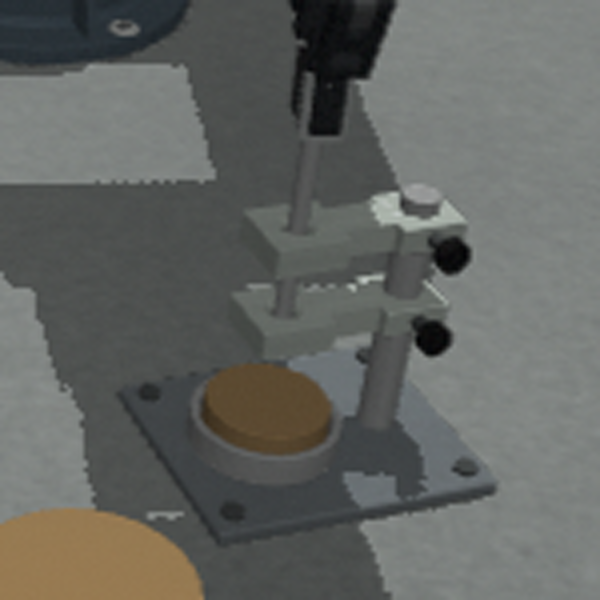

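The picture shows the rod passing through both bushings, with the specimen top at crop (265,410). I'll cross-check the specimen's height, then lower the rod to its final position.

```bash
python3 - <<'E'
from h import *
z=np.load("s_in2.npz");k=z["K"],z["R"],z["t"];P=cloud(k,z["d"])
def at(x,y): return P[120+y//4-2:120+y//4+3,300+x//4-2:300+x//4+3].reshape(-1,3)
print("spec",np.median(at(265,405),0),"arm top",np.median(at(345,222),0),"base",np.median(at(235,510),0),np.median(at(440,470),0))
R=np.load("R.npy"); xy=[.5495-.00108,.143+.04002]
for zc in [.195,.19,.185,.181]:
    m.move_l([*xy,zc],R,.04); print(zc,np.round(m.current_force(),2))
m.dwell(.2); print(m.current_force(),m.current_ee_pos(),m.current_time())
k,p,d=shot("scene","s_in3"); cv2.imwrite("pics/s3.png",cv2.resize(p[180:250,330:400,::-1],None,fx=8,fy=8,interpolation=cv2.INTER_CUBIC))
for zz in (.037,.045,.05,.052,.055,.078): print(zz,(proj(k,[.5498,.1825,zz])-[330,180])*8)
E
```

```text
spec [0.55352119 0.18094501 0.03692018] arm top [0.53929842 0.20572313 0.14458603] base [0.61317748 0.16836954 0.0131746 ] [0.55640652 0.27535945 0.01052725]
0.195 [-0.46 -0.29 -1.98]
0.19 [ 0.1  -0.65 -1.54]
0.185 [-0.83  0.99 -1.21]
0.181 [-0.22  0.27 -0.66]
[ 0.14059421 -0.61974177 -1.8801344 ] [0.54846181 0.18304568 0.18108482] 19.3
0.037 [294.22772052 318.04130884]
0.045 [298.3831384  293.54823503]
0.05 [300.99821696 278.134307  ]
0.052 [302.04814373 271.9457756 ]
0.055 [303.62722972 262.63824724]
0.078 [315.90335602 190.27968395]
```

View pics/s3.png

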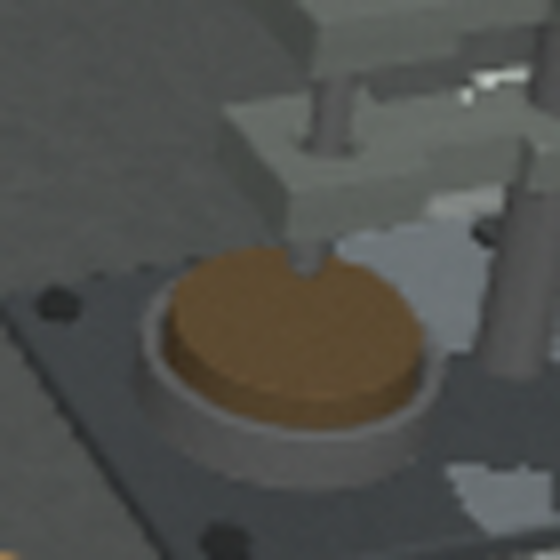

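The rod's foot shows below the lower bushing at crop (306,275), about 15 mm above the specimen, which matches the kinematics. I'll lower it the last 5 mm and hand in.

```bash
python3 - <<'E'
from h import *
R=np.load("R.npy")
m.move_l([.5495-.00108,.143+.04002,.1762],R,.03); m.dwell(.3)
print(m.current_force(),m.current_ee_pos(),m.current_grip_width(),m.current_grip_force(),m.current_time())
k,p,d=shot("scene","s_in4"); cv2.imwrite("pics/s4.png",cv2.resize(p[180:250,330:400,::-1],None,fx=8,fy=8,interpolation=cv2.INTER_CUBIC))
print((proj(k,[.5498,.1825,.047])-[330,180])*8)
E
```

```text
[ 0.11718909  0.11065551 -0.7637883 ] [0.54844676 0.18303247 0.17625952] 0.2151658931988399 48.83292317390442 19.9583
[299.42750481 287.39247779]
```

View pics/s4.png

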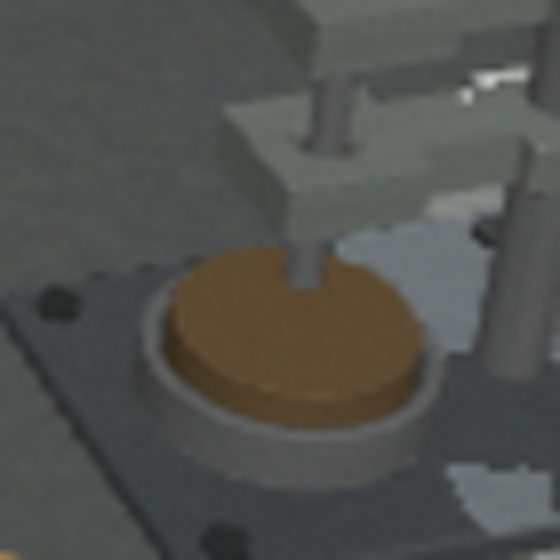

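The foot tip is at crop (305,290), about 10 mm above the specimen centre at (294,320), and the forces show no contact.

```bash
python3 -c "
from bench import manip as m
print(m.sign_off())"
```

```text
the job is handed in; nothing more can be done
None
```

The job is handed in at about 20 s: the long rod hangs upright through both bushings, held by its cap, with its foot about 10 mm above the specimen and no contact forces; the orange look-alike was found toppled before the grasp, though none of my commanded poses came near it.

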